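Gauge the ceramic standoff insulators and tray them

ROBOT

A 7-joint arm with a two-finger parallel gripper is mounted at the origin on a cart in front of the work surface, level with it; the furniture and walls round the work are solid. World frame = base frame: x ahead of the robot, y to its left, z up, the work surface at z = 0. Lengths are in m, angles in rad, forces in N, time in s.
With the tool pointing down it reaches from about 0.425 to 0.95 m from the base axis. Payload 16.7 kg.
Tool frame: the origin (TCP) lies on the centre line of the jaws, within the pads' length; the fingertips stand 8 mm ahead of it and the grasp point (between the pads) lies 11 mm behind it; z points along the fingers, y is the line along which they close (so a half turn about z gives the same grasp; the last joint's range is limited). The gripper opens to 94 mm and grips with 3 to 60 N. Pads are 16 mm wide; open, the fingers measure 119 mm over their backs; the gripper's body (75 mm by 177 mm) begins 78 mm behind the grasp point.
Start: joints at [-1.312, 0.426, 0.074, 1.606, -0.034, 1.111, -0.067], TCP at [0.268, 0.619, 0.213] pointing down, gripper open.
Joint ranges: [-2.85, 2.85], [-0.5, 2.14], [-1.23, 1.37], [0.21, 2.46], [-1.02, 4.16], [0.16, 2.05], [-2.73, 2.73]. Speed limits (rad/s): [1.89, 1.89, 2.39, 2.39, 3.01, 3.01, 3.01].

INTERFACE

Orientations are given as a 3x3 rotation matrix whose columns are the frame's x, y, z axes.
In Python, from bench import telemetry, snapshot, camera_info, ctrl, finder gives the robot as it stands. The module is installed in compiled form; this text tells all that it offers.
- The arm moves only by the tool play_rows, never from a script. Its argument "motion" is a list that holds one entry, the list of rows, each a list of 6 numbers: the shift along the tool's x, y, z in cm, then the turn, a rotation vector about the tool's x, y, z in rad. A call has 1 to 20 rows; each row shifts and turns the commanded pose from where the row before left it, along the tool's axes as they then stand; what a row does not reach is not made up. A row lasts 1/10 s, in which the tool goes at most 50 mm and 8.59 degrees, less where a joint would pass 70% of its speed; a pose out of reach is approached as far as the arm can. A call is refused whole if a number of a shift passes 5 or a number of a turn 0.15, either way. A call with a gripper value outside its range is refused whole. "fingers" is the closure in counts, from 0 (fully open) to 255 (shut), set as the call begins (left out, the last holds). The fingers move at their own pace and stop on an object; "squeeze" is the grip in N (left out, the last holds). Time passes only in rows, so rows that do not move let the fingers close. It gives the time, the measured TCP pose, the force, the opening and the grip force at its end, in the units of the state.
- telemetry.get_obs(): the state, without advancing time (a new reading comes with each control period).
- snapshot(name): name is "side" or "top" or "wrist"; returns (picture, depth): 400x640x3 uint8, red, green, blue; 400x640 float32, m along the optical axis (not along the pixel's ray), 0 where there is no reading.
- camera_info(name): a dict with "mtx" (3x3 intrinsics, pixels), "R" (3x3) and "t" (3): a world point X has camera coordinates R X + t. Camera axes: x right, y down, z forward; pixel columns grow to the right and rows downward; lengths in m; the calibration is good to about 2 mm. The wrist camera is an equidistant fisheye: a pixel r from the principal point sees the ray r / f radians off the axis. A picture is of the moment at which its call begins: read the wrist's pose just before it. camera_info takes no time and is no camera call; for the wrist camera it gives the pose at the moment of the call.
- ctrl.sign_off(): hands the job in; it is judged then, once.
Trained networks look in the newest picture that a camera, given by its name, has taken for a name from the list of things; names that differ only in an ending like _2 or _b are one class to them, and where a whole thing is asked for, a point or a joint stands for the part that bears it (a point fixed in the world has none). Each returns a list of dicts, best first, with "score" (0 to 1); they miss things now and then, are a little off and sometimes report something else, mostly with a low value. They report only what shows in the picture. A call takes as long as a camera call. They do not tell look-alikes from the thing itself.
- finder.look_for(camera, target): "position" ([row, column] in pixels, amid what is visible of it).
The state is a dict: "time_s": time; "qpos": joint angles; "joint_velocities": joint speeds; "joint_torque": joint torques, N m; "position": TCP position; "tcp_rot": TCP orientation; "wrist_force": force on the tool from outside, world axes, zero at the start; "ft_torque": the same for the moment, N m; "gripper_width": finger opening in m; "grip_force": force on a finger pad.
Only numpy, scipy, OpenCV 4.12 (cv2) and the standard library are available. Lean on these libraries where they do the work, as an engineer would, in place of code of your own. Each camera call takes 0.05 s, during which the arm holds its last target. There are 200 camera calls.

TASK

Check the height of every ceramic insulator on the surface plate with the bridge gauge, in order from the shortest to the tallest: lower the gauge astride each one, its bars flat on the plate and its sprung foot resting on the middle of the top, and leave it so for a second to read true. Finish with the gauge parked in the middle of its cork mat and every insulator standing upright in the tray, one to a compartment. The ceramic is brittle, so grip it with no more than 20 N, set it down gently and never press or knock it, and leave the other things on the bench alone.

Things in the scene. Friction and masses are not known exactly. Their poses are not given: they have to be found in the camera images.
- insulator_36_center (a point): white ceramic standoff insulator with 2 ribs, a round upright body 50 mm across and 36 mm tall with flat brass ends, about 90 to 230 g; this point is its centre, 18 mm above its underside; its z axis runs up the body. Three or all four of the insulators are there; starts standing on the surface plate.
- insulator_44_center (a point): white ceramic standoff insulator with 3 ribs, a round upright body 50 mm across and 44 mm tall with flat brass ends, about 90 to 230 g; this point is its centre, 22 mm above its underside; its z axis runs up the body. Three or all four of the insulators are there; starts standing on the surface plate.
- insulator_52_center (a point): white ceramic standoff insulator with 4 ribs, a round upright body 50 mm across and 52 mm tall with flat brass ends, about 90 to 230 g; this point is its centre, 26 mm above its underside; its z axis runs up the body. Three or all four of the insulators are there; starts standing on the surface plate.
- insulator_60_center (a point): white ceramic standoff insulator with 5 ribs, a round upright body 50 mm across and 60 mm tall with flat brass ends, about 90 to 230 g; this point is its centre, 30 mm above its underside; its z axis runs up the body. Three or all four of the insulators are there; starts standing on the surface plate.
- gauge_grip (a point): bridge gauge of aluminium, 174 mm tall, 0.45 kg. This point is the middle of the black square barrel to grip (30 x 30 x 60 mm), 150 mm above the undersides of its two foot bars. z up; y from one bar to the other, x along the bars. Bars 60 mm long, 12 high, 16 wide, 88 mm free between them, 120 over all; 100 mm free under the bridge, whose top is at 114 mm. Starts on the mat.
- foot_pad (a point): centre of the underside of the gauge's sprung measuring foot, a steel disc 24 mm across that hangs in the middle of the bridge, 20 mm above the undersides of the bars when free, and is pushed up by what it comes down on
- gauge_foot (a joint): how far the gauge's foot is pushed up, in m: 0 hanging free, up to 0.06. With both bars flat on the surface plate astride an insulator it reads the insulator's height less 0.020. A soft spring, under 2 N, returns it.
- surface_plate: fixed grey iron surface plate, 260 mm (x) by 360 mm (y), 20 mm thick; origin at the centre of its underside, so its top is at z = 0.02
- tray: fixed plywood tray, 180 x 180 mm, with a cross divider: four compartments, whose centres lie at x, y = +-0.044 m in the tray's frame; its floor is 13 mm and the tops of its walls are 21 mm above the worktop, walls 5 mm thick; origin at the centre of its underside
- mat: fixed brown cork mat for the gauge, 130 mm (x) by 180 mm (y), 12 mm thick; origin at the centre of its underside
- box_bits: small carton, 71 x 110 x 36 mm; a bystander to be left alone
- bolt_m16: steel bolt lying on its side, 90 mm long; a bystander to be left alone
- tape_measure: yellow tape measure, 83 mm long, 66 mm tall; a bystander to be left alone
- tape_roll_1: black roll of tape, 72 mm across; a bystander to be left alone
Things that resemble listed ones, but are neither listed nor needed, are in the scene too. Leave any purple or red look-alike of the part that bears insulator_60_center alone. Leave any pink look-alike of the part that bears insulator_44_center alone.

How it is judged:
On the way, in this order (a step that is already met when the one before it is completed fails the run):
1. the gauge stands upright on the surface plate astride the 36 mm insulator, its foot on top within 12 mm of the middle, so that it reads 16 mm within 3 mm (horizontal distance between foot_pad and insulator_36_center below 0.012 m and contact force between gauge and insulator_36 above 0.1 N and z of foot_pad in the frame of insulator_36_center between 0.0165 and 0.0195 m and z of gauge_grip in the frame of insulator_36_center between 0.1305 and 0.1335 m and angle between the z axis of gauge_grip and the z axis of insulator_36_center, either way round below 0.04 rad and angle between insulator_36_center's own z axis and vertical below 0.05 rad and height (world z) of insulator_36_center between 0.035 and 0.041 m), for 0.5 s.
2. the gauge stands upright on the surface plate astride the 44 mm insulator, its foot on top within 12 mm of the middle, so that it reads 24 mm within 3 mm (horizontal distance between foot_pad and insulator_44_center below 0.012 m and contact force between gauge and insulator_44 above 0.1 N and z of foot_pad in the frame of insulator_44_center between 0.0205 and 0.0235 m and z of gauge_grip in the frame of insulator_44_center between 0.1265 and 0.1295 m and angle between the z axis of gauge_grip and the z axis of insulator_44_center, either way round below 0.04 rad and angle between insulator_44_center's own z axis and vertical below 0.05 rad and height (world z) of insulator_44_center between 0.039 and 0.045 m), for 0.5 s.
3. the gauge stands upright on the surface plate astride the 52 mm insulator, its foot on top within 12 mm of the middle, so that it reads 32 mm within 3 mm (horizontal distance between foot_pad and insulator_52_center below 0.012 m and contact force between gauge and insulator_52 above 0.1 N and z of foot_pad in the frame of insulator_52_center between 0.0245 and 0.0275 m and z of gauge_grip in the frame of insulator_52_center between 0.1225 and 0.1255 m and angle between the z axis of gauge_grip and the z axis of insulator_52_center, either way round below 0.04 rad and angle between insulator_52_center's own z axis and vertical below 0.05 rad and height (world z) of insulator_52_center between 0.043 and 0.049 m), for 0.5 s.
4. the gauge stands upright on the surface plate astride the 60 mm insulator, its foot on top within 12 mm of the middle, so that it reads 40 mm within 3 mm (horizontal distance between foot_pad and insulator_60_center below 0.012 m and contact force between gauge and insulator_60 above 0.1 N and z of foot_pad in the frame of insulator_60_center between 0.0285 and 0.0315 m and z of gauge_grip in the frame of insulator_60_center between 0.1185 and 0.1215 m and angle between the z axis of gauge_grip and the z axis of insulator_60_center, either way round below 0.04 rad and angle between insulator_60_center's own z axis and vertical below 0.05 rad and height (world z) of insulator_60_center between 0.047 and 0.053 m), for 0.5 s.
At the end, for the whole second after the job is handed in: Every insulator that is there stands upright (within 0.06 rad) on the tray's floor, one to a compartment, at rest; the gauge stands upright on the cork mat within 35 mm of its centre each way, its foot hanging free (under 3 mm); everything is released (x of insulator_36_center in the frame of tray between -0.085 and 0.085 m and y of insulator_36_center in the frame of tray between -0.085 and 0.085 m and height (world z) of insulator_36_center between 0.028 and 0.034 m and angle between each of insulator_36_center, insulator_44_center, insulator_52_center, insulator_60_center's own z axis and vertical below 0.06 rad and linear speed of each of insulator_36, insulator_44, insulator_52, insulator_60, gauge below 0.02 m/s and x of insulator_44_center in the frame of tray between -0.085 and 0.085 m and y of insulator_44_center in the frame of tray between -0.085 and 0.085 m and height (world z) of insulator_44_center between 0.032 and 0.038 m and x of insulator_52_center in the frame of tray between -0.085 and 0.085 m and y of insulator_52_center in the frame of tray between -0.085 and 0.085 m and height (world z) of insulator_52_center between 0.036 and 0.042 m and x of insulator_60_center in the frame of tray between -0.085 and 0.085 m and y of insulator_60_center in the frame of tray between -0.085 and 0.085 m and height (world z) of insulator_60_center between 0.04 and 0.046 m and x of gauge_grip in the frame of mat between -0.035 and 0.035 m and y of gauge_grip in the frame of mat between -0.035 and 0.035 m and height (world z) of gauge_grip between 0.158 and 0.166 m and angle between gauge_grip's own z axis and vertical below 0.04 rad and value of joint gauge_foot below 0.003 m); the robot touches nothing.
It fails at once if an insulator is gripped harder than 20 N on a finger (40 N in all) (contact force between the fingers and insulator_36 above 40 N or contact force between the fingers and insulator_44 above 40 N or contact force between the fingers and insulator_52 above 40 N or contact force between the fingers and insulator_60 above 40 N).
It fails at once if an insulator is hit or pressed by the gauge with more than 25 N (contact force between gauge and insulator_36 above 25 N or contact force between gauge and insulator_44 above 25 N or contact force between gauge and insulator_52 above 25 N or contact force between gauge and insulator_60 above 25 N).
It fails at once if an insulator is dropped or forced into the tray (more than 30 N) (contact force between tray and insulator_36 above 30 N or contact force between tray and insulator_44 above 30 N or contact force between tray and insulator_52 above 30 N or contact force between tray and insulator_60 above 30 N).
It fails at once if the carton, bolt, tape measure or tape roll is moved more than 20 mm (distance of any of box_bits, bolt_m16, tape_measure, tape_roll_1 from where it was at the start of the episode above 0.02 m).
Of insulator_36, insulator_44, insulator_52, insulator_60 only 3 to 4 are there at a start; the rules pass over those that are not, and their reading is None.
At some moment in a run one of insulator_36, insulator_44, insulator_52, insulator_60 may be knocked a few centimetres aside while the robot is not near it.
It also fails if it takes over 210 s, if anything falls off the work surface, if the arm or the gripper's body presses on something with over 40 N, if the wrist force passes 120 N, or if a joint passes its speed limit or range.

## Working session

There is one attempt and no reset: what is moved stays moved. The work goes in short steps, Python scripts to look and compute and a tool call to move; the robot and the scene stay as the last step left them, time stands still between calls to the robot, and variables do not carry over. Pictures are saved under pics/ and viewed, at most 14 in all, crops included, and the job is handed in when it is done.

Besides the shell and the picture viewer there is one more tool, called after "Emit:" as a command line: name --argument value ..., lists and objects as JSON in quotes. play_rows: Moves the arm, as the interface text tells. Its arguments: {"type":"object","properties":{"motion":{"type":"array"},"fingers":{"type":"number"},"squeeze":{"type":"number"}},"required":["motion"]}

```bash
mkdir -p pics
cat > h.py <<'E'
import numpy as np, cv2
from bench import telemetry, snapshot, camera_info, ctrl, finder
def cloud(name):
    ci=camera_info(name); im,d=snapshot(name)
    K=np.array(ci["mtx"]);R=np.array(ci["R"]);t=np.array(ci["t"])
    v,u=np.mgrid[0:400,0:640].astype(float)
    x=(u-K[0,2])/K[0,0]; y=(v-K[1,2])/K[1,1]
    if name=="wrist":
        r=np.hypot(x,y); s=np.where(r>1e-9,np.tan(np.minimum(r,1.5))/np.maximum(r,1e-9),1); x=x*s;y=y*s
    P=np.stack([x*d,y*d,d],-1)
    W=(P-t)@R
    W[d==0]=np.nan
    return im,d,W
def save(n,im): cv2.imwrite(f"pics/{n}.png",cv2.cvtColor(im,cv2.COLOR_RGB2BGR))
E
python3 - <<'E'
from h import *
o=telemetry.get_obs(); print({k:np.round(v,3).tolist() for k,v in o.items()})
for c in("top","side"):
    im,d,W=cloud(c); save(c+"0",im); np.save(c+"W.npy",W); np.save(c+"I.npy",im)
    print(c,np.round(camera_info(c)["t"],3),np.round(camera_info(c)["R"],2).tolist())
    for n in["insulator_36_center","insulator_44_center","insulator_52_center","insulator_60_center","gauge_grip","surface_plate","tray","mat","box_bits","bolt_m16","tape_measure","tape_roll_1"]:
        for r in finder.look_for(c,n)[:5]:
            p=[int(round(a)) for a in r["position"]]
            print(n,p,round(r["score"],2),np.round(W[p[0],p[1]],3))
E
```

```text
{'time_s': 0.0, 'qpos': [-1.311, 0.427, 0.074, 1.607, -0.034, 1.111, -0.067], 'joint_velocities': [0.001, 0.001, 0.001, -0.001, -0.001, -0.001, 0.002], 'joint_torque': [0.001, -93.583, 3.668, -45.418, -0.049, 0.021, 0.0], 'position': [0.268, 0.619, 0.213], 'tcp_rot': [[-0.918, 0.398, -0.0], [0.398, 0.918, -0.001], [-0.0, -0.001, -1.0]], 'wrist_force': [-0.231, 2.143, 0.2], 'ft_torque': [-0.051, 0.012, -0.003], 'grip_force': 0.0, 'gripper_width': 0.094}
top [0.005 0.577 1.463] [[-0.03, -1.0, -0.01], [-0.99, 0.03, -0.12], [0.12, 0.01, -0.99]]
insulator_36_center [246, 340] 0.82 [ 0.439 -0.082  0.058]
insulator_44_center [281, 222] 0.7 [0.35  0.254 0.043]
insulator_44_center [242, 275] 0.59 [0.455 0.1   0.068]
insulator_60_center [271, 395] 0.76 [ 0.366 -0.234  0.057]
insulator_60_center [195, 339] 0.71 [ 0.581 -0.083  0.082]
insulator_60_center [270, 448] 0.53 [ 0.365 -0.382  0.056]
gauge_grip [215, 434] 0.7 [ 0.513 -0.333  0.14 ]
surface_plate [223, 309] 0.96 [0.51  0.004 0.013]
tray [226, 191] 0.68 [0.51  0.349 0.013]
mat [226, 426] 0.59 [ 0.492 -0.336  0.013]
mat [134, 399] 0.56 [ 0
[... 349 characters left out ...]
0.333  0.163]
side [0.502 0.264 1.258] [[-0.9, -0.44, -0.02], [-0.29, 0.61, -0.74], [0.33, -0.66, -0.68]]
insulator_52_center [225, 298] 0.51 [0.592 0.085 0.073]
insulator_60_center [200, 328] 0.81 [ 0.557 -0.08   0.063]
gauge_grip [156, 363] 0.91 [ 0.509 -0.296  0.131]
gauge_grip [214, 262] 0.3 [0.773 0.04  0.008]
surface_plate [210, 313] 0.89 [ 0.605 -0.051  0.018]
surface_plate [215, 261] 0.22 [0.773 0.046 0.008]
tray [318, 256] 0.73 [0.556 0.418 0.012]
mat [175, 355] 0.74 [ 0.536 -0.295  0.028]
box_bits [168, 302] 0.66 [ 0.748 -0.237  0.036]
tape_measure [240, 234] 0.73 [0.76  0.225 0.059]
tape_measure [318, 254] 0.65 [0.561 0.422 0.015]
tape_roll_1 [189, 289] 0.76 [ 0.751 -0.127  0.007]
```

View pics/top0.png

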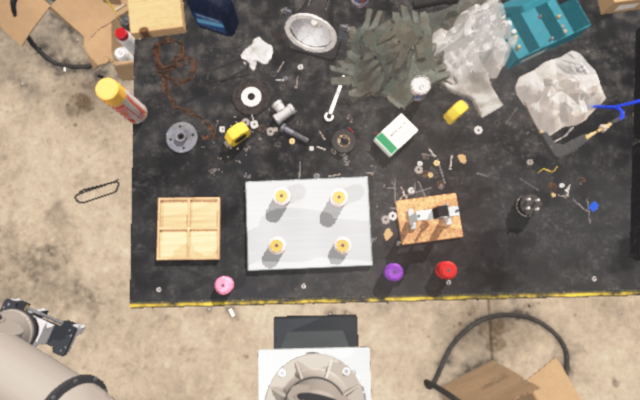

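View pics/side0.png

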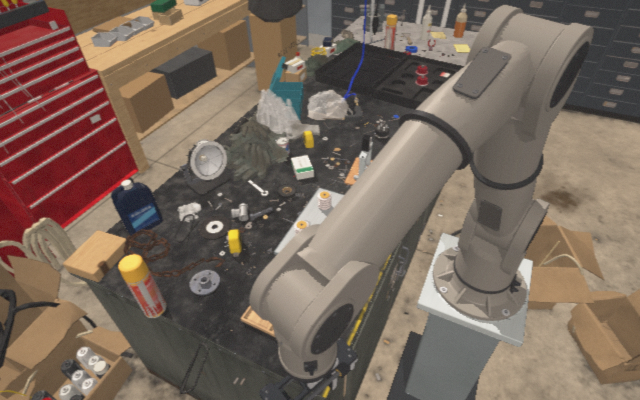

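Run:
```python
import numpy as np,cv2
W=np.load("topW.npy");I=np.load("topI.npy")
h=np.nan_to_num(W[...,2])
inpl=(W[...,0]>.3)&(W[...,0]<.66)&(W[...,1]>-.46)&(W[...,1]<.5)
m=(inpl&(h>.03)).astype(np.uint8)
n,l,s,c=cv2.connectedComponentsWithStats(m)
for i in range(1,n):
    if s[i,4]<30: continue
    q=W[l==i]; z=np.percentile(q[:,2],90); t=q[q[:,2]>z-.006]
    print(np.round(c[i]),s[i,4],"ztop",z.round(4),"topmean",t.mean(0).round(4),"mid",((t.min(0)+t.max(0))/2).round(4),"ext",np.ptp(t,axis=0).round(3))
```

```text
[282. 196.] 260 ztop 0.0749 topmean [0.5867 0.0785 0.0725] mid [0.5868 0.0787 0.0747] ext [0.046 0.043 0.011]
[339. 197.] 267 ztop 0.0829 topmean [ 0.5784 -0.0828  0.0805] mid [ 0.5773 -0.0831  0.0816] ext [0.048 0.045 0.009]
[436. 213.] 525 ztop 0.1861 topmean [ 0.5201 -0.346   0.1855] mid [ 0.5211 -0.3463  0.1867] ext [0.031 0.031 0.012]
[277. 245.] 253 ztop 0.0665 topmean [0.4477 0.095  0.0639] mid [0.4479 0.0946 0.0669] ext [0.042 0.045 0.013]
[342. 245.] 248 ztop 0.0592 topmean [ 0.4448 -0.0897  0.0567] mid [ 0.4449 -0.0912  0.0589] ext [0.045 0.045 0.011]
[447. 269.] 281 ztop 0.0634 topmean [ 0.3668 -0.3806  0.061 ] mid [ 0.3673 -0.3817  0.0636] ext [0.044 0.045 0.012]
[394. 271.] 270 ztop 0.0624 topmean [ 0.3642 -0.2319  0.0598] mid [ 0.3645 -0.2326  0.0621] ext [0.047 0.047 0.011]
[223. 285.] 248 ztop 0.0478 topmean [0.3394 0.2499 0.0453] mid [0.3388 0.2507 0.0471] ext [0.045 0.045 0.01 ]
```

Top view: the four white insulators stand on the plate at (282,196)=52 mm, (339,197)=60 mm, (277,245)=44 mm and (342,245)=36 mm, judging by top heights. The pink (224,285), purple (394,271) and red (446,269) ones are look-alikes off the plate. The gauge is on the mat near (436,213). The side view is mostly blocked by the arm.

```bash
cat >> h.py <<'E'
def rect(q):
    (c,s,a)=cv2.minAreaRect((q[:,:2]*1000).astype(np.float32)); return np.round(np.array(c)/1000,4),np.round(s,1),round(a,1)
def delta(p,yaw=None):
    "shift in cm in tool axes to world point p (TCP); turn about tool z so tool y has world angle yaw(deg), mod 180"
    o=telemetry.get_obs(); R=np.array(o["tcp_rot"]); d=R.T@(np.array(p)-o["position"])*100
    a=np.degrees(np.arctan2(R[1,1],R[0,1])); 
    print("t",round(o["time_s"],2),"pos",np.round(o["position"],4),"yaw",round(a,2),"tilt",np.round(R[:,2],4),"shift cm",np.round(d,2),end=" ")
    if yaw is not None: print("turn",round(-np.radians((yaw-a+90)%180-90),3),end="")
    print(" w",round(o["gripper_width"],4),"F",np.round(o["wrist_force"],1),"g",round(o["grip_force"],1))
E
python3 - <<'E'
from h import *
W=np.load("topW.npy");I=np.load("topI.npy")
x,y,z=np.moveaxis(W,-1,0)
g=(x>.4)&(x<.65)&(y<-.2)&(y>-.45)
for lo,hi in((.118,.14),(.17,.195),(.02,.04)):
    print("gauge",lo,rect(W[g&(z>lo)&(z<hi)]),(g&(z>lo)&(z<hi)).sum())
hsv=cv2.cvtColor(I,cv2.COLOR_RGB2HSV)
m=g&(z<.04)&(hsv[...,1]>90)&(hsv[...,2]>80); print("mat",rect(W[m]), np.percentile(W[m],[2,98],axis=0))
t=(x>.38)&(x<.65)&(y>.22)&(y<.47)&(hsv[...,1]>60)&(hsv[...,2]>100); print("tray",rect(W[t]),np.nanmedian(W[t],0),np.percentile(W[t],[1,99],axis=0))
im,d,W2=cloud("top")
cv2.imwrite("pics/crop.png",cv2.resize(cv2.cvtColor(im[170:300,150:470],cv2.COLOR_RGB2BGR),(800,325),interpolation=cv2.INTER_CUBIC))
E
```

```text
gauge 0.118 (array([ 0.5187, -0.3464]), array([ 30.1, 116.1]), 6.0) 276
gauge 0.17 (array([ 0.5203, -0.346 ]), array([31.1, 32.4]), 6.2) 150
gauge 0.02 (array([ 0.5132, -0.3437]), array([115.4, 170.9]), 4.9) 142
mat (array([ 0.5456, -0.3213]), array([200.4, 230.6]), 5.9) [[ 4.47258859e-01 -4.33324021e-01  2.93121034e-04]
 [ 5.84645110e-01 -2.26193330e-01  1.84016644e-02]]
tray (array([0.5064, 0.3607]), array([194.5, 187.2]), 89.7) [0.51794208 0.35480996 0.01388035] [[ 0.41390576  0.26500996 -0.00086875]
 [ 0.59608735  0.45307946  0.02605815]]
```

View pics/crop.png

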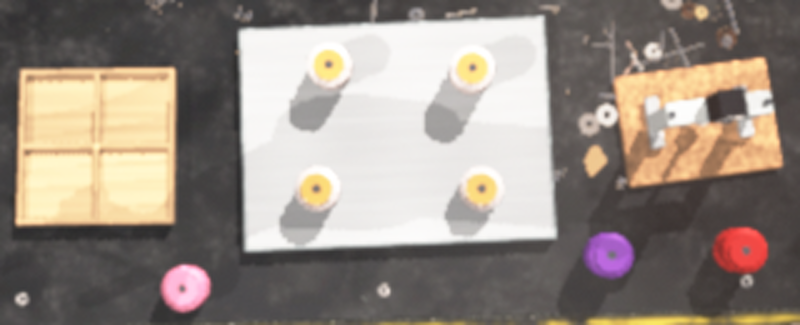

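Emit:
play_rows --motion '[[[0,0,0,0,0,0.145],[0,0,0,0,0,0.145],[0,0,0,0,0,0.145],[0,0,0,0,0,0.145],[0,0,0,0,0,0.145],[0,0,0,0,0,0.145],[0,0,0,0,0,0.145],[0,0,-2,0,0,0.145],[0,0,-2,0,0,0]]]'

```text
time_s: 2.25
position: [0.268, 0.6191, 0.2535]
tcp_rot: [[0.004, 1.0, -0.0], [1.0, -0.004, -0.001], [-0.001, -0.0, -1.0]]
wrist_force: [0.2, 0.4, 0.1]
gripper_width: 0.0937
grip_force: 0.0
```

The crop confirms it: four white, brass-topped insulators on the plate are the real ones, and the coloured ones are left alone. Next I go above the gauge.

Emit:
play_rows --motion '[[[-4.3,2.5,0,0,0,0],[-4.3,2.5,0,0,0,0],[-4.3,2.5,0,0,0,0],[-4.3,2.5,0,0,0,0],[-4.3,2.5,0,0,0,0],[-4.3,2.5,0,0,0,0],[-4.3,2.5,0,0,0,0],[-4.3,2.5,0,0,0,0],[-4.3,2.5,0,0,0,0],[-4.3,2.5,0,0,0,0],[-4.3,0,0,0,0,0],[-4.3,0,0,0,0,0],[-4.3,0,0,0,0,0],[-4.3,0,0,0,0,0],[-4.3,0,0,0,0,0],[-4.3,0,0,0,0,0],[-4.3,0,0,0,0,0],[-4.3,0,0,0,0,0],[-4.3,0,0,0,0,0],[-4.3,0,0,0,0,0]]]'

```text
time_s: 4.25
position: [0.5199, -0.2418, 0.2537]
tcp_rot: [[-0.002, 1.0, 0.001], [1.0, 0.002, 0.0], [0.0, 0.001, -1.0]]
wrist_force: [0.5, 0.9, 1.0]
gripper_width: 0.0938
grip_force: 0.0
```

Emit:
play_rows --motion '[[[-4,0,1,0,0,-0.1],[-3,0,0,0,0,0],[0,0,0,0,0,0],[0,0,0,0,0,0]]]'

```text
time_s: 4.65
position: [0.5228, -0.3106, 0.2433]
tcp_rot: [[-0.1, 0.995, -0.001], [0.995, 0.1, -0.0], [-0.0, -0.001, -1.0]]
wrist_force: [0.5, 0.9, 0.2]
gripper_width: 0.0941
grip_force: 0.0
```

Run:
```python
from h import *
im,d,W=cloud("wrist"); save("w1",im)
x,y,z=np.moveaxis(W,-1,0)
for lo,hi in((.168,.2),(.115,.135)):
    m=(z>lo)&(z<hi)&(x>.4)&(x<.65)&(y<-.2)&(y>-.45); print(m.sum(),rect(W[m]) if m.sum()>10 else "")
delta([.52,-.346,.151],6)
```

```text
1446 (array([ 0.5191, -0.3453]), array([30.9, 29.8]), 5.4)
1508 (array([ 0.5206, -0.345 ]), array([ 28.8, 115.3]), 6.6)
t 4.7 pos [ 0.5231 -0.3096  0.2433] yaw 5.83 tilt [-3.e-04  3.e-04 -1.e+00] shift cm [-3.59 -0.67  9.23] turn -0.003 w 0.094 F [ 0.  -0.3 -0.3] g 0.0
```

View pics/w1.png

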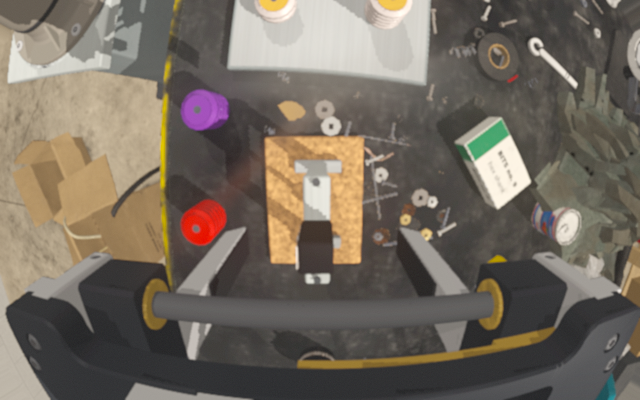

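The wrist view shows the gauge barrel at (316,245) with its bridge along the mat. The depth fit puts it at (0.519, -0.345), yaw 6°.

Emit:
play_rows --motion '[[[-1.8,-0.35,0,0,0,0],[-1.75,-0.35,0,0,0,0],[0,0,3,0,0,0],[0,0,3,0,0,0],[0,0,2,0,0,0],[0,0,1.2,0,0,0],[0,0,0,0,0,0],[0,0,0,0,0,0]]]'

```text
time_s: 5.5
position: [0.5203, -0.3458, 0.1524]
tcp_rot: [[-0.102, 0.995, 0.001], [0.995, 0.102, -0.0], [-0.0, 0.001, -1.0]]
wrist_force: [0.3, 0.2, 0.3]
gripper_width: 0.0941
grip_force: 0.0
```

Emit:
play_rows --motion '[[[0,0,0,0,0,0],[0,0,0,0,0,0],[0,0,0,0,0,0],[0,0,0,0,0,0],[0,0,0,0,0,0],[0,0,0,0,0,0],[0,0,0,0,0,0],[0,0,0,0,0,0],[0,0,0,0,0,0],[0,0,0,0,0,0]]]' --fingers 255 --squeeze 40

```text
time_s: 6.5
position: [0.5198, -0.346, 0.1514]
tcp_rot: [[-0.102, 0.995, -0.0], [0.995, 0.102, -0.0], [0.0, -0.0, -1.0]]
wrist_force: [0.9, 0.3, -1.2]
gripper_width: 0.0299
grip_force: 40.0
```

Run:
```python
from h import *
delta([.519,-.345,.151],6)
```

```text
t 6.5 pos [ 0.5198 -0.346   0.1514] yaw 5.84 tilt [-2.e-04 -0.e+00 -1.e+00] shift cm [ 0.11 -0.07  0.04] turn -0.003 w 0.0299 F [ 0.9  0.3 -1.2] g 40.0
```

Emit:
play_rows --motion '[[[0,0,-1,0,0,0],[0,0,-2,0,0,0],[0,0,-2.5,0,0,0],[0,0,-2.5,0,0,0],[0,0,-2,0,0,0],[2,-0.6,0,0,0,0],[3,-0.9,0,0,0,0],[3.5,-1,0,0,0,0],[3.5,-1,0,0,0,0],[3.5,-1,0,0,0,0],[3,-0.6,0,0,0,0],[1.8,-0.4,0,0,0,0],[0,0,0,0,0,0],[0,0,0,0,0,0]]]'

```text
time_s: 7.9
position: [0.4444, -0.1498, 0.252]
tcp_rot: [[-0.102, 0.995, 0.001], [0.995, 0.102, 0.0], [0.0, 0.001, -1.0]]
wrist_force: [-0.7, -0.1, -4.3]
gripper_width: 0.0296
grip_force: 40.0
```

```bash
cat >> h.py <<'E'
def ins(W,near,ht,base=.02,r=.04):
    "top-disc centre of an insulator near a point"
    x,y,z=np.moveaxis(W,-1,0)
    m=(np.hypot(x-near[0],y-near[1])<r)&(z>base+ht-.007)&(z<base+ht+.012)
    q=W[m]; print("n",len(q),"med",np.round(np.median(q,0),4) if len(q) else "","rect",rect(q) if len(q)>8 else "")
E
python3 - <<'E'
from h import *
im,d,W=cloud("wrist"); save("w2",im)
ins(W,(.445,-.09),.036)
ins(W,(.448,.095),.044);ins(W,(.587,.0785),.052);ins(W,(.578,-.083),.060)
im,d,T=cloud("top"); ins(T,(.445,-.09),.036)
delta([.445,-.09,.1594],6)
E
```

```text
n 757 med [ 0.4406 -0.0814  0.0549] rect (array([ 0.441 , -0.0789]), array([48. , 26.4]), 6.0)
n 92 med [0.4493 0.0749 0.0592] rect (array([0.4487, 0.0744]), array([29.8,  6.2]), 7.1)
n 996 med [0.5832 0.0764 0.0703] rect (array([0.5849, 0.0787]), array([48.2, 49.4]), 15.6)
n 1241 med [ 0.574  -0.0826  0.0787] rect (array([ 0.5758, -0.0822]), array([49.4, 48.5]), 38.7)
n 138 med [ 0.4421 -0.0827  0.0548] rect (array([ 0.4426, -0.0801]), array([48.6, 29. ]), 5.6)
t 8.0 pos [ 0.4445 -0.1506  0.2517] yaw 5.78 tilt [ 2.e-04 -3.e-04 -1.e+00] shift cm [6.02 0.66 9.23] turn -0.004 w 0.0297 F [ 0.1 -0.5 -4.3] g 40.0
```

View pics/w2.png

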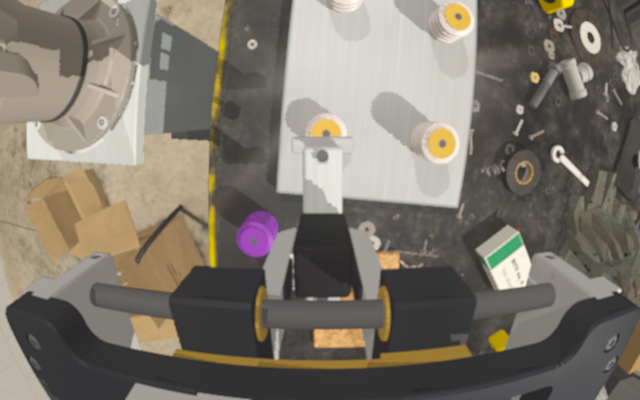

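The wrist view shows the 36 mm insulator at (327,130), just behind the bridge end and still in place. I move over it and lower.

Emit:
play_rows --motion '[[[2,0.15,0,0,0,0],[2,0.15,0,0,0,0],[2,0.15,0,0,0,0],[0,0,0,0,0,0],[0,0,2,0,0,0],[0,0,2.5,0,0,0],[0,0,2,0,0,0],[0,0,1.2,0,0,0],[0,0,0.6,0,0,0],[0,0,0.3,0,0,0],[0,0,0.2,0,0,0],[0,0,0.2,0,0,0],[0,0,0.1,0,0,0],[0,0,0.1,0,0,0],[0,0,0,0,0,0],[0,0,0,0,0,0]]]'

```text
time_s: 9.6
position: [0.4429, -0.0895, 0.1596]
tcp_rot: [[-0.102, 0.995, 0.0], [0.995, 0.102, 0.0], [0.0, 0.0, -1.0]]
wrist_force: [0.4, -0.1, -3.6]
gripper_width: 0.0299
grip_force: 40.0
```

Run:
```python
from h import *
delta([.443,-.09,.1594],6)
im,d,W=cloud("wrist"); save("w3",im)
im,d,W=cloud("top"); cv2.imwrite("pics/t3.png",cv2.resize(cv2.cvtColor(im[170:300,240:400],cv2.COLOR_RGB2BGR),(800,600)))
```

```text
t 9.6 pos [ 0.4429 -0.0895  0.1596] yaw 5.84 tilt [ 3.e-04  1.e-04 -1.e+00] shift cm [-0.05  0.    0.02] turn -0.003 w 0.0299 F [ 0.4 -0.1 -3.6] g 40.0
```

View pics/w3.png

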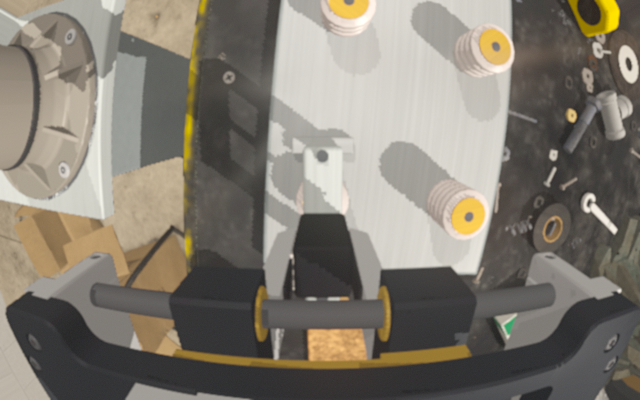

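The gauge is astride the 36 mm insulator, whose ribs show either side of the bridge at (322,195). I settle it down onto the plate until the force shows contact.

Emit:
play_rows --motion '[[[0,0,0.05,0,0,0],[0,0,0.05,0,0,0],[0,0,0,0,0,0],[0,0,0,0,0,0]]]'

```text
time_s: 10.1
position: [0.4431, -0.09, 0.1593]
tcp_rot: [[-0.101, 0.995, 0.001], [0.995, 0.101, 0.0], [0.0, 0.001, -1.0]]
wrist_force: [-6.1, -2.2, 17.5]
gripper_width: 0.03
grip_force: 40.0
```

Emit:
play_rows --motion '[[[0,0,-0.04,0,0,0],[0,0,0,0,0,0],[0,0,0,0,0,0],[0,0,0,0,0,0],[0,0,0,0,0,0],[0,0,0,0,0,0],[0,0,0,0,0,0],[0,0,0,0,0,0],[0,0,0,0,0,0],[0,0,0,0,0,0],[0,0,0,0,0,0],[0,0,0,0,0,0]]]'

```text
time_s: 11.3
position: [0.443, -0.0898, 0.1593]
tcp_rot: [[-0.102, 0.995, 0.0], [0.995, 0.102, 0.0], [-0.0, 0.0, -1.0]]
wrist_force: [-2.6, -2.3, 9.2]
gripper_width: 0.0298
grip_force: 40.0
```

Run:
```python
from h import *
delta([.448,.095,.1594],6)
im,d,W=cloud("wrist")
ins(W,(.448,.095),.044)
im,d,W=cloud("top")
ins(W,(.448,.095),.044)
```

```text
t 11.3 pos [ 0.443  -0.0898  0.1593] yaw 5.83 tilt [ 4.e-04  0.e+00 -1.e+00] shift cm [18.33  2.37 -0.  ] turn -0.003 w 0.0298 F [-2.6 -2.3  9.2] g 40.0
n 1230 med [0.4474 0.0856 0.0621] rect (array([0.4482, 0.0852]), array([48.7, 27.3]), 8.5)
n 218 med [0.4471 0.0947 0.0622] rect (array([0.4478, 0.0952]), array([48.3, 46.9]), 21.2)
```

Emit:
play_rows --motion '[[[0,0,-1,0,0,0],[0,0,-2.5,0,0,0],[0,0,-3,0,0,0],[0,0,-2.7,0,0,0],[2,0.4,0,0,0,0],[3.5,0.6,0,0,0,0],[3.5,0.6,0,0,0,0],[2.3,0.7,0,0,0,0],[1,0,0,0,0,0],[0,0,0,0,0,0],[0,0,0,0,0,0]]]'

```text
time_s: 12.5
position: [0.4529, 0.0341, 0.251]
tcp_rot: [[-0.101, 0.995, -0.0], [0.995, 0.101, -0.0], [-0.0, -0.0, -1.0]]
wrist_force: [-0.4, 0.2, -5.2]
gripper_width: 0.0295
grip_force: 40.0
```

Run:
```python
from h import *
im,d,W=cloud("wrist"); 
ins(W,(.448,.095),.044,r=.06)
im,d,W=cloud("top")
ins(W,(.448,.095),.044,r=.06)
delta([.4475,.095,.1594],6)
```

```text
n 874 med [0.4451 0.1035 0.0629] rect (array([0.4451, 0.1057]), array([47.9, 28.2]), 5.7)
n 0 med  rect 
t 12.6 pos [0.453  0.0339 0.251 ] yaw 5.74 tilt [-1.e-04 -1.e-04 -1.e+00] shift cm [6.14 0.06 9.16] turn -0.005 w 0.0297 F [-0.3  0.3 -3.7] g 40.0
```

Emit:
play_rows --motion '[[[2,0,0,0,0,0],[2.1,-0.1,0,0,0,0],[2,0,0,0,0,0],[0,0,0,0,0,0],[0,0,2,0,0,0],[0,0,2.5,0,0,0],[0,0,1.6,0,0,0],[0,0,1,0,0,0],[0,0,0.8,0,0,0],[0,0,0.6,0,0,0],[0,0,0.3,0,0,0],[0,0,0.2,0,0,0],[0,0,0.1,0,0,0],[0,0,0.1,0,0,0],[0,0,0,0,0,0],[0,0,0,0,0,0]]]'

```text
time_s: 14.2
position: [0.4463, 0.0957, 0.1594]
tcp_rot: [[-0.102, 0.995, 0.001], [0.995, 0.102, 0.0], [0.0, 0.001, -1.0]]
wrist_force: [-2.2, -2.5, 5.5]
gripper_width: 0.0299
grip_force: 40.0
```

Contact again (5.5 N up plus the weight). I hold for over a second.

Emit:
play_rows --motion '[[[0,0,0,0,0,0],[0,0,0,0,0,0],[0,0,0,0,0,0],[0,0,0,0,0,0],[0,0,0,0,0,0],[0,0,0,0,0,0],[0,0,0,0,0,0],[0,0,0,0,0,0],[0,0,0,0,0,0],[0,0,0,0,0,0],[0,0,0,0,0,0]]]'

```text
time_s: 15.3
position: [0.4462, 0.0957, 0.1594]
tcp_rot: [[-0.102, 0.995, 0.001], [0.995, 0.102, 0.0], [0.0, 0.001, -1.0]]
wrist_force: [-1.8, -3.2, 5.9]
gripper_width: 0.0299
grip_force: 40.0
```

Run:
```python
from h import *
im,d,W=cloud("wrist"); save("w4",im)
ins(W,(.587,.0785),.052,r=.06)
im,d,T=cloud("top")
ins(T,(.587,.0785),.052,r=.06); ins(T,(.578,-.083),.06,r=.06); ins(T,(.443,-.09),.036,r=.06)
delta([.587,.0785,.1594],6)
```

```text
n 1390 med [0.6109 0.0679 0.0708] rect (array([0.614 , 0.0656]), array([48.7, 49.3]), 3.6)
n 223 med [0.6149 0.0652 0.0707] rect (array([0.6155, 0.0643]), array([48.3, 46.5]), 89.3)
n 222 med [ 0.5773 -0.0828  0.0783] rect (array([ 0.5777, -0.0833]), array([45.2, 48.4]), 88.4)
n 217 med [ 0.4427 -0.0891  0.0545] rect (array([ 0.4429, -0.0901]), array([47.9, 46.9]), 24.3)
t 15.4 pos [0.4463 0.0957 0.1594] yaw 5.84 tilt [ 6.e-04  3.e-04 -1.e+00] shift cm [-3.140e+00  1.383e+01  1.000e-02] turn -0.003 w 0.0299 F [-1.6 -3.4  6.1] g 40.0
```

View pics/w4.png

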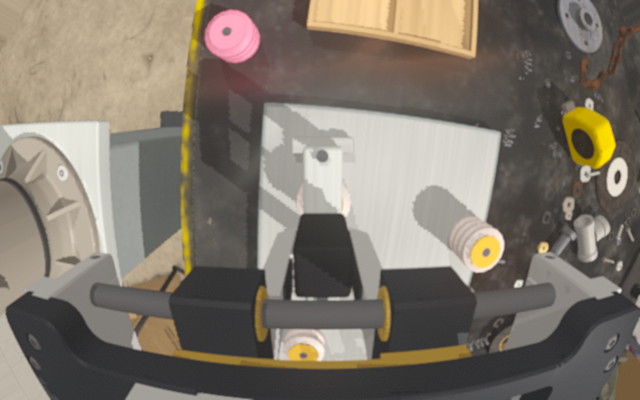

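The 52 mm insulator has been knocked; it is now at (478,245) in the wrist view, world (0.615, 0.065). I go to the new spot.

Emit:
play_rows --motion '[[[0,0,-1,0,0,0],[0,0,-2.5,0,0,0],[0,0,-3,0,0,0],[0,0,-2.7,0,0,0],[-0.7,2,0,0,0,0],[-1,3.5,0,0,0,0],[-1,3.5,0,0,0,0],[-1,3.5,0,0,0,0],[-1,2.5,0,0,0,0],[0,1,0,0,0,0],[0,0,0,0,0,0],[0,0,0,0,0,0]]]'

```text
time_s: 16.6
position: [0.6091, 0.0656, 0.2509]
tcp_rot: [[-0.102, 0.995, -0.001], [0.995, 0.102, 0.0], [0.0, -0.001, -1.0]]
wrist_force: [-0.5, 0.3, -4.3]
gripper_width: 0.0295
grip_force: 40.0
```

Run:
```python
from h import *
im,d,W=cloud("wrist")
ins(W,(.614,.066),.052,r=.05)
delta([.611,.0655,.1594],6)
```

```text
n 167 med [0.6339 0.0684 0.0683] rect (array([0.6351, 0.0682]), array([ 8.7, 33.7]), 7.2)
t 16.65 pos [0.6089 0.0657 0.2511] yaw 5.87 tilt [-6.e-04  4.e-04 -1.e+00] shift cm [-0.05  0.21  9.17] turn -0.002 w 0.0297 F [ 0.4  1.2 -4.5] g 40.0
```

Emit:
play_rows --motion '[[[0,0.2,2,0,0,0],[0,0,2.5,0,0,0],[0,0,1,0,0,0],[0,0,1,0,0,0],[0,0,1,0,0,0],[0,0,0.7,0,0,0],[0,0,0.5,0,0,0],[0,0,0.2,0,0,0],[0,0,0.1,0,0,0],[0,0,0.1,0,0,0],[0,0,0.1,0,0,0],[0,0,0,0,0,0],[0,0,0,0,0,0]]]'

```text
time_s: 17.95
position: [0.6121, 0.0653, 0.1594]
tcp_rot: [[-0.102, 0.995, 0.0], [0.995, 0.102, 0.0], [0.0, 0.0, -1.0]]
wrist_force: [-2.1, -1.1, 5.2]
gripper_width: 0.0297
grip_force: 40.0
```

Emit:
play_rows --motion '[[[0,0,0,0,0,0],[0,0,0,0,0,0],[0,0,0,0,0,0],[0,0,0,0,0,0],[0,0,0,0,0,0],[0,0,0,0,0,0],[0,0,0,0,0,0],[0,0,0,0,0,0],[0,0,0,0,0,0],[0,0,0,0,0,0],[0,0,0,0,0,0]]]'

```text
time_s: 19.05
position: [0.6121, 0.0653, 0.1594]
tcp_rot: [[-0.102, 0.995, 0.001], [0.995, 0.102, 0.0], [0.0, 0.001, -1.0]]
wrist_force: [-3.1, -1.2, 6.4]
gripper_width: 0.0298
grip_force: 40.0
```

Run:
```python
from h import *
im,d,W=cloud("wrist"); save("w5",im)
ins(W,(.578,-.083),.06,r=.05)
im,d,T=cloud("top")
ins(T,(.578,-.083),.06,r=.05)
x,y,z=np.moveaxis(T,-1,0); m=(z>.015)&(z<.025)&(x>.3)&(x<.7)&(abs(y)<.2); print("plate",np.percentile(T[m],[1,99],axis=0).round(3))
ins(T,(.611,.066),.052,r=.05)
delta([.5775,-.083,.1594],6)
```

```text
n 398 med [ 0.591  -0.0812  0.0784] rect (array([ 0.5921, -0.0857]), array([40.4, 18.2]), 83.7)
n 219 med [ 0.5779 -0.0832  0.0788] rect (array([ 0.5781, -0.0839]), array([47.3, 45.2]), 22.9)
plate [[ 0.385 -0.172  0.015]
 [ 0.64   0.039  0.025]]
n 1 med [0.6081 0.0175 0.0699] rect 
t 19.15 pos [0.6121 0.0653 0.1594] yaw 5.83 tilt [ 5.e-04  1.e-04 -1.e+00] shift cm [-14.4   -4.95  -0.  ] turn -0.003 w 0.0299 F [-1.7 -2.2  7. ] g 40.0
```

View pics/w5.png

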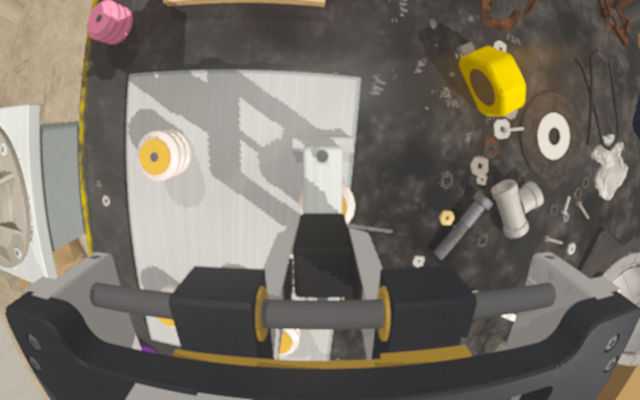

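Run:
```python
from h import *
im,d,W=cloud("wrist")
x,y,z=np.moveaxis(W,-1,0)
m=(z>.03)&(z<.078)&(np.hypot(x-.613,y-.065)<.036); q=W[m]; print(len(q),q.min(0),q.max(0)); print("side>",cv2.minEnclosingCircle((q[:,:2]*1000).astype(np.float32)))
im,d,T=cloud("side"); x,y,z=np.moveaxis(T,-1,0)
m=(z>.03)&(z<.072)&(np.hypot(x-.613,y-.065)<.036); q=T[m]; print(len(q)); print("side>",cv2.minEnclosingCircle((q[:,:2]*1000).astype(np.float32)) if len(q) else "")
```

```text
454 [0.58993668 0.05145387 0.03006479] [0.64005729 0.08706944 0.07347141]
side> ((614.9420776367188, 65.4088363647461), 25.15355110168457)
105
side> ((610.3416748046875, 64.46927642822266), 28.071155548095703)
```

Offset is only 3 mm, so this reading holds. Now to the 60 mm insulator at (0.578, -0.083).

Emit:
play_rows --motion '[[[0,0,-1,0,0,0],[0,0,-2.5,0,0,0],[0,0,-3,0,0,0],[0,0,-2.7,0,0,0],[-2.5,-1,0,0,0,0],[-3,-1,0,0,0,0],[-3.5,-1,0,0,0,0],[-3,-1,0,0,0,0],[-1.5,-0.9,0,0,0,0],[-1,0,0,0,0,0],[0,0,0,0,0,0],[0,0,0,0,0,0]]]'

```text
time_s: 20.45
position: [0.5784, -0.0824, 0.2508]
tcp_rot: [[-0.103, 0.995, -0.0], [0.995, 0.103, 0.0], [0.0, -0.0, -1.0]]
wrist_force: [0.0, 0.2, -3.3]
gripper_width: 0.0299
grip_force: 40.0
```

Run:
```python
from h import *
im,d,W=cloud("wrist")
x,y,z=np.moveaxis(W,-1,0)
m=(z>.03)&(z<.095)&(np.hypot(x-.578,y+.083)<.036); q=W[m]; print(len(q)); print(cv2.minEnclosingCircle((q[:,:2]*1000).astype(np.float32)))
delta([.5778,-.0835,.1594],6)
```

```text
48
((577.071044921875, -82.0409927368164), 24.882186889648438)
t 20.5 pos [ 0.5783 -0.0822  0.2507] yaw 5.94 tilt [-3.e-04  2.e-04 -1.e+00] shift cm [-0.13 -0.07  9.13] turn -0.001 w 0.0295 F [-0.9 -0.2 -5.4] g 40.0
```

Emit:
play_rows --motion '[[[0,0,2,0,0,0],[0,0,2,0,0,0],[0,0,1,0,0,0],[0,0,1,0,0,0],[0,0,1,0,0,0],[0,0,0.9,0,0,0],[0,0,0.7,0,0,0],[0,0,0.3,0,0,0],[0,0,0.1,0,0,0],[0,0,0.1,0,0,0],[0,0,0.1,0,0,0],[0,0,0,0,0,0],[0,0,0,0,0,0]]]'

```text
time_s: 21.8
position: [0.578, -0.0839, 0.1594]
tcp_rot: [[-0.102, 0.995, 0.001], [0.995, 0.102, 0.0], [0.0, 0.001, -1.0]]
wrist_force: [-3.0, -0.4, 5.3]
gripper_width: 0.0295
grip_force: 40.0
```

Emit:
play_rows --motion '[[[0,0,0,0,0,0],[0,0,0,0,0,0],[0,0,0,0,0,0],[0,0,0,0,0,0],[0,0,0,0,0,0],[0,0,0,0,0,0],[0,0,0,0,0,0],[0,0,0,0,0,0],[0,0,0,0,0,0],[0,0,0,0,0,0],[0,0,0,0,0,0]]]'

```text
time_s: 22.9
position: [0.578, -0.0839, 0.1594]
tcp_rot: [[-0.102, 0.995, 0.0], [0.995, 0.102, 0.0], [-0.0, 0.0, -1.0]]
wrist_force: [-3.0, -0.1, 5.6]
gripper_width: 0.0297
grip_force: 40.0
```

Run:
```python
from h import *
im,d,W=cloud("wrist")
x,y,z=np.moveaxis(W,-1,0)
m=(z>.03)&(z<.085)&(np.hypot(x-.578,y+.083)<.036); q=W[m]; print(len(q)); print(cv2.minEnclosingCircle((q[:,:2]*1000).astype(np.float32)))
im,d,T=cloud("top"); x,y,z=np.moveaxis(T,-1,0); hsv=cv2.cvtColor(im,cv2.COLOR_RGB2HSV)
m=(x>.42)&(x<.61)&(y<-.2)&(y>-.46)&(z<.03)&(hsv[...,1]>90)&(hsv[...,2]>100)
n,l,s,c=cv2.connectedComponentsWithStats(m.astype(np.uint8)); k=1+s[1:,4].argmax(); print("mat",s[k],rect(T[l==k]))
print("plate/tray"); ins(T,(.443,-.09),.036);ins(T,(.447,.095),.044);ins(T,(.615,.065),.052)
m=(x>.38)&(x<.65)&(y>.22)&(y<.47)&(hsv[...,1]>60)&(hsv[...,2]>80);n,l,s,c=cv2.connectedComponentsWithStats(m.astype(np.uint8)); k=1+s[1:,4].argmax(); print("tray",s[k],rect(T[l==k]))
delta([.515,-.345,.1514],6)
```

```text
503
((576.640869140625, -82.54277038574219), 25.23130989074707)
mat [ 395  193   68   52 2706] (array([ 0.5148, -0.3478]), array([134.8, 187. ]), 5.8)
plate/tray
n 0 med  rect 
n 224 med [0.4471 0.0952 0.0627] rect (array([0.4481, 0.096 ]), array([47.9, 47.6]), 42.1)
n 224 med [0.6151 0.065  0.0704] rect (array([0.6156, 0.0643]), array([48.4, 46.4]), 88.3)
tray [ 155  196   66   65 3025] (array([0.5058, 0.36  ]), array([192.6, 189.8]), 89.2)
t 23.0 pos [ 0.5781 -0.0839  0.1594] yaw 5.84 tilt [ 6.e-04  1.e-04 -1.e+00] shift cm [-25.33  -8.93   0.79] turn -0.003 w 0.03 F [-3.5  0.3  6.2] g 40.0
```

All four readings done. I park the gauge on the mat centre (0.515, -0.348).

Emit:
play_rows --motion '[[[0,0,-1,0,0,0],[0,0,-2.5,0,0,0],[0,0,-3,0,0,0],[0,0,-2.5,0,0,0],[-2.6,-1,0,0,0,0],[-3.5,-1.2,0,0,0,0],[-4,-1.4,0,0,0,0],[-4,-1.4,0,0,0,0],[-4,-1.4,0,0,0,0],[-3.5,-1.2,0,0,0,0],[-2.5,-1,0,0,0,0],[-1.5,-0.4,0,0,0,0],[0,0,0,0,0,0],[0,0,0,0,0,0]]]'

```text
time_s: 24.4
position: [0.5149, -0.3467, 0.2488]
tcp_rot: [[-0.102, 0.995, -0.0], [0.995, 0.102, 0.001], [0.001, -0.0, -1.0]]
wrist_force: [0.7, -0.1, -5.1]
gripper_width: 0.0295
grip_force: 40.0
```

Emit:
play_rows --motion '[[[0,0,2,0,0,0],[0,0,2.5,0,0,0],[0,0,2.2,0,0,0],[0,0,1.5,0,0,0],[0,0,0.8,0,0,0],[0,0,0.4,0,0,0],[0,0,0.2,0,0,0],[0,0,0.1,0,0,0],[0,0,0,0,0,0],[0,0,0,0,0,0]]]'

```text
time_s: 25.4
position: [0.5146, -0.3478, 0.1524]
tcp_rot: [[-0.102, 0.995, 0.001], [0.995, 0.102, -0.0], [-0.0, 0.001, -1.0]]
wrist_force: [0.4, -0.1, -4.7]
gripper_width: 0.0298
grip_force: 40.0
```

Emit:
play_rows --motion '[[[0,0,0.05,0,0,0],[0,0,0.05,0,0,0],[0,0,0,0,0,0],[0,0,0,0,0,0]]]'

```text
time_s: 25.8
position: [0.5146, -0.3477, 0.1515]
tcp_rot: [[-0.102, 0.995, 0.001], [0.995, 0.102, 0.0], [-0.0, 0.001, -1.0]]
wrist_force: [-2.0, 3.3, 6.0]
gripper_width: 0.0297
grip_force: 40.0
```

Emit:
play_rows --motion '[[[0,0,0,0,0,0],[0,0,0,0,0,0],[0,0,0,0,0,0],[0,0,0,0,0,0],[0,0,0,0,0,0],[0,0,0,0,0,0],[0,0,-1,0,0,0],[0,0,-2,0,0,0],[0,0,-3,0,0,0],[0,0,-3,0,0,0],[3.4,-0.5,0,0,0,0],[4,-0.7,0,0,0,0],[4,-0.7,0,0,0,0],[4,-0.7,0,0,0,0],[4,-0.7,0,0,0,0],[4,-0.7,0,0,0,0],[3,-0.5,0,0,0,0],[0,0,0,0,0,0.1]]]' --fingers 0

```text
time_s: 27.6
position: [0.4421, -0.0862, 0.2416]
tcp_rot: [[-0.006, 1.0, 0.001], [1.0, 0.006, 0.002], [0.002, 0.001, -1.0]]
wrist_force: [0.1, -0.6, 0.4]
gripper_width: 0.0938
grip_force: 0.0
```

Emit:
play_rows --motion '[[[0,0,3,0,0,0],[0,0,3,0,0,0],[0,0,2,0,0,0],[0,0,0,0,0,0],[0,0,0,0,0,0]]]'

```text
time_s: 28.1
position: [0.443, -0.0898, 0.1617]
tcp_rot: [[-0.001, 1.0, 0.0], [1.0, 0.001, -0.0], [-0.0, 0.0, -1.0]]
wrist_force: [0.7, -0.1, 0.2]
gripper_width: 0.0941
grip_force: 0.0
```

Run:
```python
from h import *
im,d,T=cloud("top"); x,y,z=np.moveaxis(T,-1,0)
m=(z>.168)&(x>.4)&(x<.65)&(y<-.25)&(y>-.45); print("gauge",m.sum(),rect(T[m]))
im,d,W=cloud("wrist"); save("w6",im); ins(W,(.443,-.09),.036)
delta([.443,-.0895,.039],0)
```

```text
gauge 152 (array([ 0.5142, -0.3464]), array([31. , 29.8]), 7.9)
n 2041 med [ 0.4416 -0.0879  0.055 ] rect (array([ 0.4416, -0.0899]), array([49. , 47.5]), 89.0)
t 28.2 pos [ 0.4435 -0.0897  0.1622] yaw 0.1 tilt [ 1.7e-03  3.0e-04 -1.0e+00] shift cm [ 1.000e-02 -7.000e-02  1.232e+01] turn 0.002 w 0.0938 F [ 1.  -0.3  1. ] g 0.0
```

View pics/w6.png

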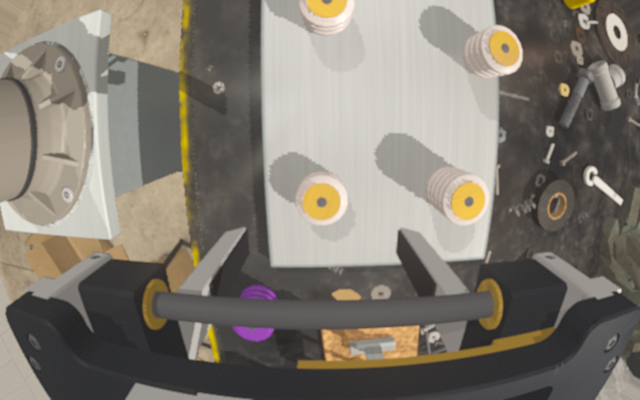

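The gauge is parked at (0.514, -0.346). The 36 mm insulator at (322,198) is centred between the open fingers, so I descend and grip it.

Emit:
play_rows --motion '[[[0,-0.1,3,0,0,0],[0,0,3,0,0,0],[0,0,3,0,0,0],[0,0,2,0,0,0],[0,0,1.3,0,0,0],[0,0,0,0,0,0],[0,0,0,0,0,0]]]'

```text
time_s: 28.9
position: [0.4424, -0.0897, 0.0388]
tcp_rot: [[-0.002, 1.0, 0.001], [1.0, 0.002, 0.0], [0.0, 0.001, -1.0]]
wrist_force: [-0.2, -0.0, 0.9]
gripper_width: 0.0939
grip_force: 0.0
```

Emit:
play_rows --motion '[[[0,0,0,0,0,0],[0,0,0,0,0,0],[0,0,0,0,0,0],[0,0,0,0,0,0],[0,0,0,0,0,0],[0,0,0,0,0,0],[0,0,0,0,0,0],[0,0,0,0,0,0],[0,0,0,0,0,0]]]' --fingers 255 --squeeze 12

```text
time_s: 29.8
position: [0.4418, -0.0895, 0.0379]
tcp_rot: [[-0.002, 1.0, -0.0], [1.0, 0.002, 0.0], [0.0, -0.0, -1.0]]
wrist_force: [-1.1, 0.2, 4.1]
gripper_width: 0.0497
grip_force: 12.0
```

Emit:
play_rows --motion '[[[0,0,-1,0,0,0],[0,0,-2.5,0,0,0],[0,0,-3.5,0,0,0],[0,0,-3,0,0,0],[2.5,0.2,0,0,0,0],[3.5,0.2,0,0,0,0],[4,0.2,0,0,0,0],[4,0.2,0,0,0,0],[4,0.2,0,0,0,0],[4,0.2,0,0,0,0],[4,0.2,0,0,0,0],[4,0.2,0,0,0,0],[4,0.2,0,0,0,0],[3.5,0.2,0,0,0,0],[2,0,0,0,0,0],[1,0,0,0,0,0],[0,0,0,0,0,0],[0,0,0,0,0,0]]]'

```text
time_s: 31.6
position: [0.4612, 0.3138, 0.1379]
tcp_rot: [[-0.001, 1.0, -0.0], [1.0, 0.001, -0.001], [-0.001, -0.0, -1.0]]
wrist_force: [0.2, -1.2, -1.2]
gripper_width: 0.0497
grip_force: 12.0
```

Run:
```python
from h import *
im,d,W=cloud("wrist"); save("w7",im); x,y,z=np.moveaxis(W,-1,0)
m=(x>.38)&(x<.65)&(y>.22)&(y<.48)&(z>.008)&(z<.03); print(rect(W[m]),np.percentile(W[m],[1,99],axis=0).round(3))
im,d,T=cloud("top")
ins(T,(.447,.095),.044);ins(T,(.615,.065),.052);ins(T,(.5775,-.083),.06)
delta([.462,.316,.0319],0)
```

```text
(array([0.5043, 0.3555]), array([180.6, 181.3]), 89.1) [[0.416 0.27  0.011]
 [0.592 0.444 0.022]]
n 225 med [0.4469 0.0945 0.0625] rect (array([0.4474, 0.0945]), array([46.6, 46.5]), 25.0)
n 215 med [0.615  0.0649 0.0718] rect (array([0.6156, 0.065 ]), array([47.3, 47. ]), 25.6)
n 224 med [ 0.5771 -0.0832  0.0784] rect (array([ 0.5776, -0.0833]), array([45.2, 48.7]), 87.1)
t 31.7 pos [0.4613 0.3138 0.1381] yaw -0.0 tilt [-0.e+00 -3.e-04 -1.e+00] shift cm [ 0.22  0.07 10.62] turn -0.0 w 0.0496 F [ 0.3 -0.4 -1.1] g 12.0
```

View pics/w7.png

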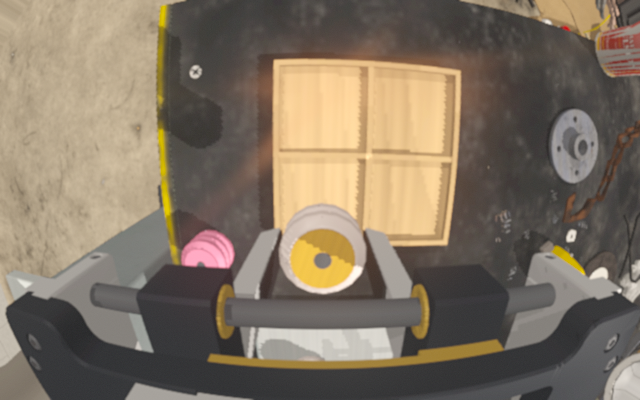

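The insulator is held at (322,250), with the tray centre at (0.504, 0.356). The held one is above the near-right compartment. Lowering.

Emit:
play_rows --motion '[[[0,0,2.5,0,0,0],[0,0,3,0,0,0],[0,0,2.5,0,0,0],[0,0,1.3,0,0,0],[0,0,0.7,0,0,0],[0,0,0.4,0,0,0],[0,0,0.15,0,0,0],[0,0,0.1,0,0,0],[0,0,0,0,0,0],[0,0,0,0,0,0]]]'

```text
time_s: 32.7
position: [0.4612, 0.3157, 0.0318]
tcp_rot: [[-0.002, 1.0, 0.0], [1.0, 0.002, 0.001], [0.001, 0.0, -1.0]]
wrist_force: [-0.1, 0.1, -0.9]
gripper_width: 0.0499
grip_force: 12.0
```

Emit:
play_rows --motion '[[[0,0,0,0,0,0],[0,0,0,0,0,0],[0,0,0,0,0,0],[0,0,0,0,0,0],[0,0,-1,0,0,0],[0,0,-2.5,0,0,0],[0,0,-3.5,0,0,0],[0,0,-3,0,0,0],[0,0,0,0,0,0]]]' --fingers 80

```text
time_s: 33.6
position: [0.4628, 0.3166, 0.1357]
tcp_rot: [[-0.002, 1.0, 0.004], [1.0, 0.002, 0.004], [0.004, 0.004, -1.0]]
wrist_force: [-0.3, 0.6, -0.8]
gripper_width: 0.0645
grip_force: 0.0
```

Emit:
play_rows --motion '[[[-2.6,-0.2,0,0,0,0],[-3.5,-0.2,0,0,0,0],[-4,-0.2,0,0,0,0],[-4,-0.2,0,0,0,0],[-4,-0.2,0,0,0,0],[-2.5,-0.2,0,0,0,0],[-1.5,-0.2,0,0,0,0],[0,0,0,0,0,0],[0,0,0,0,0,0]]]' --fingers 0

```text
time_s: 34.5
position: [0.4476, 0.0953, 0.1315]
tcp_rot: [[-0.002, 1.0, 0.0], [1.0, 0.002, 0.0], [0.0, 0.0, -1.0]]
wrist_force: [0.5, 0.4, -1.0]
gripper_width: 0.0941
grip_force: 0.0
```

Run:
```python
from h import *
im,d,W=cloud("wrist"); ins(W,(.447,.095),.044)
im,d,T=cloud("top"); ins(T,(.461,.316),.036,base=.013)
delta([.4465,.0945,.042],0)
```

```text
n 2711 med [0.4459 0.0987 0.063 ] rect (array([0.4464, 0.0968]), array([48.9, 48.9]), 89.6)
n 206 med [0.4613 0.3148 0.0485] rect (array([0.4611, 0.3141]), array([47.7, 46.1]), 44.3)
t 34.6 pos [0.4476 0.0957 0.1314] yaw 0.21 tilt [ 0.  0. -1.] shift cm [-0.12 -0.11  8.94] turn 0.004 w 0.0938 F [0.  0.6 0.9] g 0.0
```

The 36 mm one stands in the tray (z 0.0485). Gripping the 44.

Emit:
play_rows --motion '[[[0,-0.1,3,0,0,0],[0,0,3,0,0,0],[0,0,2,0,0,0],[0,0,0.9,0,0,0],[0,0,0,0,0,0],[0,0,0,0,0,0]]]'

```text
time_s: 35.2
position: [0.4468, 0.0949, 0.0429]
tcp_rot: [[-0.002, 1.0, 0.0], [1.0, 0.002, 0.0], [0.0, 0.0, -1.0]]
wrist_force: [1.1, -0.9, 0.3]
gripper_width: 0.0941
grip_force: 0.0
```

Emit:
play_rows --motion '[[[0,0,0,0,0,0],[0,0,0,0,0,0],[0,0,0,0,0,0],[0,0,0,0,0,0],[0,0,0,0,0,0],[0,0,0,0,0,0],[0,0,0,0,0,0],[0,0,0,0,0,0],[0,0,0,0,0,0]]]' --fingers 255 --squeeze 12

```text
time_s: 36.1
position: [0.4464, 0.0945, 0.0424]
tcp_rot: [[-0.002, 1.0, 0.0], [1.0, 0.002, -0.0], [-0.0, 0.0, -1.0]]
wrist_force: [-0.5, 0.4, 3.6]
gripper_width: 0.0496
grip_force: 12.0
```

Emit:
play_rows --motion '[[[0,0,-1,0,0,0],[0,0,-2.5,0,0,0],[0,0,-3.5,0,0,0],[0,0,-3,0,0,0],[2.7,0.2,0,0,0,0],[3.5,0.2,0,0,0,0],[4,0.2,0,0,0,0],[4,0.2,0,0,0,0],[4,0.2,0,0,0,0],[4,0.2,0,0,0,0],[3.5,0.2,0,0,0,0],[3,0,0,0,0,0],[2,0,0,0,0,0],[0,0,0,0,0,0],[0,0,0,0,0,0],[0,0,0,0,0,0]]]'

```text
time_s: 37.7
position: [0.4602, 0.4, 0.1426]
tcp_rot: [[-0.0, 1.0, -0.0], [1.0, 0.0, -0.001], [-0.001, -0.0, -1.0]]
wrist_force: [0.4, 0.6, -1.2]
gripper_width: 0.0499
grip_force: 12.0
```

Emit:
play_rows --motion '[[[0,0,2.5,0,0,0],[0,0,3,0,0,0],[0,0,2.5,0,0,0],[0,0,1.3,0,0,0],[0,0,0.7,0,0,0],[0,0,0.4,0,0,0],[0,0,0.15,0,0,0],[0,0,0.1,0,0,0],[0,0,0,0,0,0],[0,0,0,0,0,0]]]'

```text
time_s: 38.7
position: [0.46, 0.4017, 0.0364]
tcp_rot: [[-0.002, 1.0, 0.0], [1.0, 0.002, 0.001], [0.001, 0.0, -1.0]]
wrist_force: [-0.1, -0.1, -1.0]
gripper_width: 0.0496
grip_force: 12.0
```

Emit:
play_rows --motion '[[[0,0,0,0,0,0],[0,0,0,0,0,0],[0,0,0,0,0,0],[0,0,0,0,0,0],[0,0,-1,0,0,0],[0,0,-2.5,0,0,0],[0,0,-3.5,0,0,0],[0,0,-3,0,0,0],[0,0,0,0,0,0]]]' --fingers 80

```text
time_s: 39.6
position: [0.4616, 0.4028, 0.1406]
tcp_rot: [[-0.002, 1.0, 0.004], [1.0, 0.001, 0.005], [0.005, 0.004, -1.0]]
wrist_force: [-0.3, 0.2, -0.1]
gripper_width: 0.0642
grip_force: 0.0
```

Emit:
play_rows --motion '[[[-2.7,1.2,0,0,0,0],[-3.5,1.6,0,0,0,0],[-4,1.8,0,0,0,0],[-4,1.8,0,0,0,0],[-4,1.8,0,0,0,0],[-4,1.8,0,0,0,0],[-4,1.8,0,0,0,0],[-3.5,1.6,0,0,0,0],[-2.5,1.2,0,0,0,0],[-1.5,0.8,0,0,0,0],[0,0,0,0,0,0],[0,0,0,0,0,0]]]' --fingers 0

```text
time_s: 40.8
position: [0.6142, 0.0657, 0.1357]
tcp_rot: [[-0.002, 1.0, -0.001], [1.0, 0.002, 0.0], [0.0, -0.001, -1.0]]
wrist_force: [-0.2, 0.8, 0.6]
gripper_width: 0.0937
grip_force: 0.0
```

Run:
```python
from h import *
im,d,W=cloud("wrist"); ins(W,(.615,.065),.052)
im,d,T=cloud("top"); ins(T,(.460,.402),.044,base=.013);ins(T,(.461,.316),.036,base=.013);ins(T,(.5775,-.083),.06)
delta([.615,.065,.046],0)
```

```text
n 2777 med [0.6149 0.0676 0.071 ] rect (array([0.6151, 0.0656]), array([49.3, 49.1]), 30.0)
n 225 med [0.4604 0.4009 0.0558] rect (array([0.4605, 0.4022]), array([46.8, 45.3]), 88.2)
n 216 med [0.4614 0.3139 0.0478] rect (array([0.4616, 0.3132]), array([47.3, 46.5]), 29.7)
n 222 med [ 0.5776 -0.0833  0.0786] rect (array([ 0.5777, -0.0834]), array([45.2, 48.5]), 88.2)
t 40.9 pos [0.614  0.0665 0.1357] yaw 0.22 tilt [-6.e-04  5.e-04 -1.e+00] shift cm [-0.15  0.11  8.97] turn 0.004 w 0.0942 F [0.5 0.2 0.4] g 0.0
```

Emit:
play_rows --motion '[[[0,0.1,3,0,0,0],[0,0,3,0,0,0],[0,0,2,0,0,0],[0,0,1,0,0,0],[0,0,0,0,0,0],[0,0,0,0,0,0]]]'

```text
time_s: 41.5
position: [0.6158, 0.0653, 0.0466]
tcp_rot: [[-0.003, 1.0, 0.001], [1.0, 0.003, 0.0], [0.0, 0.001, -1.0]]
wrist_force: [0.2, 1.0, 0.2]
gripper_width: 0.0942
grip_force: 0.0
```

Emit:
play_rows --motion '[[[0,0,0,0,0,0],[0,0,0,0,0,0],[0,0,0,0,0,0],[0,0,0,0,0,0],[0,0,0,0,0,0],[0,0,0,0,0,0],[0,0,0,0,0,0],[0,0,0,0,0,0],[0,0,0,0,0,0]]]' --fingers 255 --squeeze 12

```text
time_s: 42.4
position: [0.6155, 0.0648, 0.0459]
tcp_rot: [[-0.002, 1.0, 0.0], [1.0, 0.002, -0.0], [-0.0, 0.0, -1.0]]
wrist_force: [0.1, 0.5, 2.0]
gripper_width: 0.0499
grip_force: 12.0
```

Emit:
play_rows --motion '[[[0,0,-1,0,0,0],[0,0,-2.5,0,0,0],[0,0,-3.5,0,0,0],[0,0,-3,0,0,0],[2.6,-0.6,0,0,0,0],[3.5,-0.8,0,0,0,0],[4,-0.9,0,0,0,0],[4,-0.9,0,0,0,0],[4,-0.9,0,0,0,0],[4,-0.9,0,0,0,0],[4,-0.8,0,0,0,0],[3.5,-0.8,0,0,0,0],[2.5,0,0,0,0,0],[1.5,0,0,0,0,0],[0,0,0,0,0,0],[0,0,0,0,0,0],[0,0,0,0,0,0]]]'

```text
time_s: 44.1
position: [0.5495, 0.3988, 0.1461]
tcp_rot: [[0.0, 1.0, 0.0], [1.0, -0.0, -0.001], [-0.001, 0.0, -1.0]]
wrist_force: [0.1, -0.7, -2.5]
gripper_width: 0.0499
grip_force: 12.0
```

Emit:
play_rows --motion '[[[0,0,2.5,0,0,0],[0,0,3,0,0,0],[0,0,2.5,0,0,0],[0,0,1.3,0,0,0],[0,0,0.7,0,0,0],[0,0,0.4,0,0,0],[0,0,0.15,0,0,0],[0,0,0.1,0,0,0],[0,0,0,0,0,0],[0,0,0,0,0,0]]]'

```text
time_s: 45.1
position: [0.549, 0.4009, 0.0399]
tcp_rot: [[-0.002, 1.0, 0.0], [1.0, 0.002, 0.001], [0.001, 0.0, -1.0]]
wrist_force: [0.1, 0.1, -1.6]
gripper_width: 0.0501
grip_force: 12.0
```

Emit:
play_rows --motion '[[[0,0,0,0,0,0],[0,0,0,0,0,0],[0,0,0,0,0,0],[0,0,0,0,0,0],[0,0,-1,0,0,0],[0,0,-2.5,0,0,0],[0,0,-3.5,0,0,0],[0,0,-3,0,0,0],[0,0,0,0,0,0]]]' --fingers 80

```text
time_s: 46.0
position: [0.5508, 0.4018, 0.1445]
tcp_rot: [[-0.002, 1.0, 0.005], [1.0, 0.001, 0.004], [0.004, 0.005, -1.0]]
wrist_force: [0.4, 0.7, 0.5]
gripper_width: 0.0644
grip_force: 0.0
```

Emit:
play_rows --motion '[[[-2.4,0.2,0,0,0,0],[-3.5,0.25,0,0,0,0],[-4,0.25,0,0,0,0],[-4,0.25,0,0,0,0],[-4,0.25,0,0,0,0],[-4,0.25,0,0,0,0],[-4,0.25,0,0,0,0],[-4,0.25,0,0,0,0],[-4,0.25,0,0,0,0],[-4,0.25,0,0,0,0],[-4,0.25,0,0,0,0],[-3,0,0,0,0,0],[-2,0,0,0,0,0],[-1.5,0,0,0,0,0],[0,0,0,0,0,0],[0,0,0,0,0,0]]]' --fingers 0

```text
time_s: 47.6
position: [0.5768, -0.0826, 0.1393]
tcp_rot: [[-0.002, 1.0, -0.0], [1.0, 0.002, 0.0], [0.0, -0.0, -1.0]]
wrist_force: [-0.4, 1.1, 0.4]
gripper_width: 0.0938
grip_force: 0.0
```

Run:
```python
from h import *
im,d,W=cloud("wrist"); ins(W,(.577,-.083),.06)
im,d,T=cloud("top"); ins(T,(.460,.402),.044,base=.013);ins(T,(.461,.316),.036,base=.013);ins(T,(.549,.401),.052,base=.013)
delta([.577,-.083,.050],0)
```

```text
n 2871 med [ 0.5767 -0.0806  0.079 ] rect (array([ 0.5768, -0.0823]), array([49.1, 49. ]), 46.7)
n 221 med [0.4606 0.4009 0.0557] rect (array([0.4605, 0.402 ]), array([47.2, 45.3]), 88.1)
n 216 med [0.4611 0.3141 0.0474] rect (array([0.4616, 0.3141]), array([48., 46.]), 41.8)
n 227 med [0.5498 0.3995 0.0635] rect (array([0.5503, 0.3999]), array([48. , 47.7]), 42.9)
t 47.7 pos [ 0.5769 -0.0818  0.1393] yaw 0.2 tilt [-3.e-04  4.e-04 -1.e+00] shift cm [-0.12  0.02  8.93] turn 0.004 w 0.0941 F [ 0.4 -0.5  0.6] g 0.0
```

Emit:
play_rows --motion '[[[0,0,3,0,0,0],[0,0,3,0,0,0],[0,0,2,0,0,0],[0,0,0.9,0,0,0],[0,0,0,0,0,0],[0,0,0,0,0,0]]]'

```text
time_s: 48.3
position: [0.5773, -0.083, 0.0511]
tcp_rot: [[-0.002, 1.0, 0.001], [1.0, 0.002, -0.0], [-0.0, 0.001, -1.0]]
wrist_force: [0.7, 0.2, -0.4]
gripper_width: 0.0939
grip_force: 0.0
```

Emit:
play_rows --motion '[[[0,0,0,0,0,0],[0,0,0,0,0,0],[0,0,0,0,0,0],[0,0,0,0,0,0],[0,0,0,0,0,0],[0,0,0,0,0,0],[0,0,0,0,0,0],[0,0,0,0,0,0],[0,0,0,0,0,0]]]' --fingers 255 --squeeze 12

```text
time_s: 49.2
position: [0.5768, -0.0833, 0.0504]
tcp_rot: [[-0.002, 1.0, 0.0], [1.0, 0.002, 0.0], [0.0, 0.0, -1.0]]
wrist_force: [0.1, 0.4, 1.6]
gripper_width: 0.0498
grip_force: 12.0
```

Emit:
play_rows --motion '[[[0,0,-1,0,0,0],[0,0,-2.5,0,0,0],[0,0,-3.5,0,0,0],[0,0,-3,0,0,0],[2.6,-0.3,0,0,0,0],[3.5,-0.3,0,0,0,0],[4,-0.3,0,0,0,0],[4,-0.3,0,0,0,0],[4,-0.3,0,0,0,0],[4,-0.3,0,0,0,0],[4,-0.3,0,0,0,0],[4,-0.3,0,0,0,0],[3.5,-0.3,0,0,0,0],[3,0,0,0,0,0],[2,0,0,0,0,0],[1,0,0,0,0,0],[0,0,0,0,0,0],[0,0,0,0,0,0],[0,0,0,0,0,0]]]'

```text
time_s: 51.1
position: [0.5494, 0.3109, 0.1505]
tcp_rot: [[0.0, 1.0, 0.0], [1.0, -0.0, -0.0], [-0.0, 0.0, -1.0]]
wrist_force: [0.2, -0.5, -2.8]
gripper_width: 0.0498
grip_force: 12.0
```

Emit:
play_rows --motion '[[[0,0,2.5,0,0,0],[0,0,3,0,0,0],[0,0,2.5,0,0,0],[0,0,1.3,0,0,0],[0,0,0.7,0,0,0],[0,0,0.4,0,0,0],[0,0,0.15,0,0,0],[0,0,0.1,0,0,0],[0,0,0,0,0,0],[0,0,0,0,0,0]]]'

```text
time_s: 52.1
position: [0.5492, 0.3129, 0.0444]
tcp_rot: [[-0.002, 1.0, 0.001], [1.0, 0.002, 0.0], [0.0, 0.001, -1.0]]
wrist_force: [0.5, -0.2, -2.7]
gripper_width: 0.0495
grip_force: 12.0
```

Emit:
play_rows --motion '[[[0,0,0,0,0,0],[0,0,0,0,0,0],[0,0,0,0,0,0],[0,0,0,0,0,0],[0,0,-1,0,0,0],[0,0,-2.5,0,0,0],[0,0,-3.5,0,0,0],[0,0,-3.5,0,0,0],[0,0,-3,0,0,0],[-4,0,0,0,0,0],[-4,0,0,0,0,0],[-4,0,0,0,0,0],[-4,0,0,0,0,0],[0,0,0,0,0,0],[0,0,0,0,0,0]]]' --fingers 80

```text
time_s: 53.6
position: [0.5496, 0.1519, 0.1797]
tcp_rot: [[0.0, 1.0, 0.001], [1.0, -0.0, 0.001], [0.001, 0.001, -1.0]]
wrist_force: [-0.5, 1.0, 0.3]
gripper_width: 0.0645
grip_force: 0.0
```

Run:
```python
from h import *
im,d,T=cloud("top"); x,y,z=np.moveaxis(T,-1,0)
for p,h in(((.461,.316),.036),((.460,.402),.044),((.549,.401),.052),((.549,.313),.06)): ins(T,p,h,base=.013)
m=(z>.168)&(x>.4)&(x<.65)&(y<-.25)&(y>-.45); print("gauge",m.sum(),rect(T[m]))
cv2.imwrite("pics/end.png",cv2.resize(cv2.cvtColor(im[100:300,150:470],cv2.COLOR_RGB2BGR),(800,500),interpolation=cv2.INTER_CUBIC))
delta([.5,.2,.2])
```

```text
n 149 med [0.4612 0.32   0.048 ] rect (array([0.4601, 0.3231]), array([46.8, 32.2]), 6.5)
n 212 med [0.4603 0.4017 0.0556] rect (array([0.4605, 0.4017]), array([47.1, 45.5]), 87.9)
n 214 med [0.5485 0.3996 0.0636] rect (array([0.5492, 0.4002]), array([48.2, 46.5]), 51.7)
n 59 med [0.5452 0.3267 0.071 ] rect (array([0.5462, 0.3283]), array([41.5, 16.6]), 16.0)
gauge 151 (array([ 0.5142, -0.347 ]), array([31.4, 30.2]), 2.8)
t 53.65 pos [0.5494 0.1531 0.1795] yaw 0.11 tilt [ 5.e-04  6.e-04 -1.e+00] shift cm [ 4.7  -4.93 -2.05]  w 0.0646 F [-0.2  0.1  0.6] g 0.0
```

View pics/end.png

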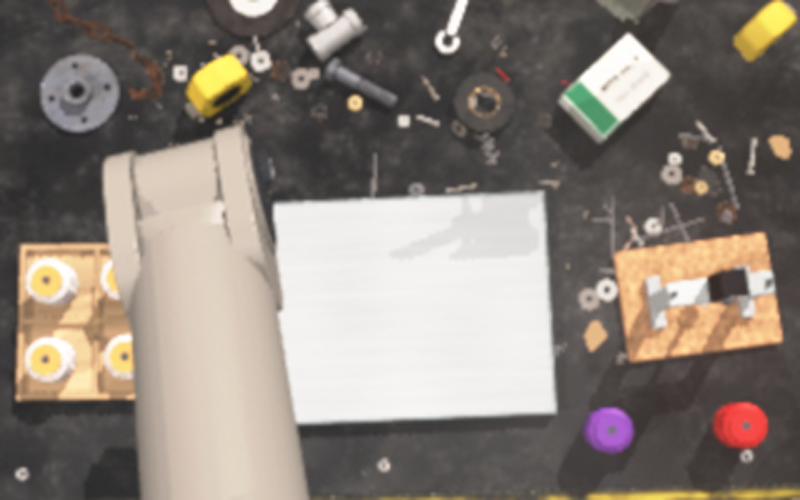

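All four insulators stand in the tray (two of them partly behind the arm), the gauge is parked mid-mat, and the bystanders are undisturbed. The robot touches nothing, so I hand the job in.

```bash
python3 -c "
from bench import ctrl; print(ctrl.sign_off())"
```

```text
the job is handed in; nothing more can be done
None
```

I gauged all four insulators in order (36, 44, 52, 60 mm), each held at least 1 s, set them one to a tray compartment, parked the gauge mid-mat and handed the job in at about 54 s; the sign-off returned no verdict.

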